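# Meter half the grinding rods into the squared-up tray

### The job

Push the empty grey tray until its long side lies flat along its guide rail. Then lift the steel tin and, from close above the tray, tip it slowly over its slanted front until just three of its six ceramic rods have rolled into the tray, hold that angle quite still for a good second so that no more move, and stand the tin upright in the middle of the round cork mat with the other three still in it. The tray must still lie against the rail, no rod may lie anywhere else, and the other things on the bench stay where they are.

Things in the scene. Friction and masses are not known exactly. Their poses are not given: they have to be found in the camera images.
- rail: straight aluminium guide rail fixed to the bench, 320 mm long (its y axis), 12 mm wide (x), 25 mm tall. Origin: centre of its underside; the guiding face is the side towards the robot, at x = -6 mm in its frame.
- tray: loose grey open tray, 0.4 kg, outside 90 mm (its x) x 200 mm (its y) x 32 mm tall, walls and floor 4 mm thick; it slides on the bench. Origin: centre of its underside. Starts with its middle some 40 to 75 mm short of home on the robot's side and askew by up to 0.3 rad; its +x long side is the one that belongs against the rail.
- tray_back_left (a point): point on the outer face of the tray's +x long side, 95 mm to +y of the tray's middle, 16 mm up; it lies on the rail's face when the tray is home
- tray_back_right (a point): the same, 95 mm to -y of the tray's middle
- tin_center (a point): loose steel dosing tin (0.2 kg, 0.6 kg with its rods), open at the top, with a slanted pouring front. Point on its mid-plane, 35 mm above its underside, centred on its 67 mm (x) x 68 mm (y) x 70 mm tall body; walls 2.5 mm, floor 3 mm. Its z axis points up out of the mouth, and it pours to its own -x. Its two flat upright sides (68 mm apart, facing +y and -y, 67 mm long, 70 mm tall) can be gripped from above across y, about 45 mm up.
- tin_lip (a point): middle of the pouring lip: top edge of the slanted front wall, 44 mm to -x of the tin's middle and 21 mm above its underside. The front wall leans out 35 degrees from the vertical. Tipped slowly, the rods roll over the lip singly or in pairs: the first three usually between 15 and 40 degrees, the next between 40 and 60; held still, the tin keeps the rest.
- mat: flat round cork mat fixed on the bench, 150 mm across, 3 mm thick. Origin: centre of its underside. The tin ends here.
- rod0_center (a point): centre of a white ceramic grinding rod, round-ended, 60 mm long (its y axis) and 20 mm thick, 68 g; six alike start lying in the tin, crosswise (along the tin's y), heaped three, two and one
- rod1_center (a point): centre of a white ceramic grinding rod, round-ended, 60 mm long (its y axis) and 20 mm thick, 68 g; six alike start lying in the tin, crosswise (along the tin's y), heaped three, two and one
- rod2_center (a point): centre of a white ceramic grinding rod, round-ended, 60 mm long (its y axis) and 20 mm thick, 68 g; six alike start lying in the tin, crosswise (along the tin's y), heaped three, two and one
- rod3_center (a point): centre of a white ceramic grinding rod, round-ended, 60 mm long (its y axis) and 20 mm thick, 68 g; six alike start lying in the tin, crosswise (along the tin's y), heaped three, two and one
- rod4_center (a point): centre of a white ceramic grinding rod, round-ended, 60 mm long (its y axis) and 20 mm thick, 68 g; six alike start lying in the tin, crosswise (along the tin's y), heaped three, two and one
- rod5_center (a point): centre of a white ceramic grinding rod, round-ended, 60 mm long (its y axis) and 20 mm thick, 68 g; six alike start lying in the tin, crosswise (along the tin's y), heaped three, two and one
- beaker: bystander, leave alone: empty clear beaker, 72 mm across the rim, 90 mm tall; origin: centre of its underside
- jar: bystander, leave alone: brown jar, 60 mm across, 110 mm tall; origin: centre of its underside
- petri: bystander, leave alone: two stacked petri dishes, 94 mm across, 28 mm tall, beyond the rail; origin: centre of its underside
- stopper: bystander, leave alone: red-brown rubber stopper, 50 mm across, 45 mm tall; origin: centre of its underside
- bottle: bystander, leave alone: white bottle, 64 mm across, 150 mm tall; origin: centre of its underside
- tip_box: bystander, leave alone: blue box with a clear lid, 100 x 75 x 60 mm; origin: centre of its underside
- tin: the same tin; origin: centre of its underside, axes as above; at the start its pouring front faces roughly the robot (world -x, within 0.7 rad)
Mind the look-alikes: they are no part of the job. Of the things that look like the mat, the smaller one is meant.

How it is judged:
By the outcome, as a careful person would: the job done as asked, in the order asked, and still so for the second after the job is handed in, with the robot touching nothing.
It also fails if it takes over 72 s, if anything falls off the work surface, if the arm or the gripper's body presses on something with over 40 N, if the wrist force passes 120 N, or if a joint passes its speed limit or range.

### The arm

A 6-joint arm with a two-finger parallel gripper is mounted at the origin on the work surface. World frame = base frame: x ahead of the robot, y to its left, z up, the work surface at z = 0. Lengths are in m, angles in rad, forces in N, time in s.
With the tool pointing down it reaches from about 0.325 to 0.85 m from the base axis. Payload 4.4 kg.
Tool frame: the origin (TCP) lies at the very end of the fingers, on their centre line; the grasp point (between the pads) lies 19 mm behind it; z points along the fingers, y is the direction in which the jaws open and shut (so a half turn about z gives the same grasp; the last joint's range is limited). The gripper opens to 94 mm and grips with 3 to 60 N. Pads are 16 mm wide; open, the fingers measure 119 mm over their backs; the gripper's body (75 mm by 177 mm) begins 78 mm behind the grasp point.
Start: joints at [-0.15, 0.207, 1.542, -0, 1.393, -0.15], TCP at [0.575, -0, 0.205] pointing down, gripper open.
Joint ranges: [-2.73, 2.73], [-0.86, 2.22], [0.23, 2.46], [-1.11, 4.25], [0.08, 2.63], [-2.82, 2.82]. Speed limits (rad/s): [2.79, 2.79, 3.14, 3.14, 3.14, 3.14].

### API

Orientations are given as a rotation vector (axis times angle).
In Python, from station import sensors, viewer, env gives the robot as it stands.
- The arm moves only by the tool servo_tool, never from a script. Its argument "steps" is a list of rows, each a list of 3 entries, a list of its own where there are three numbers: the shift along the world's x, y, z in mm, then the turn, a rotation vector about the world's x, y, z in rad, then the closure, from 0 (fully open) to 1 (shut). In form: [[[dx, dy, dz], [ax, ay, az], claw], ...]. A call has 1 to 5 rows; each row shifts and turns the pose as measured when the row begins; what a row does not reach is not made up. A row lasts 1/10 s, in which the tool goes at most 50 mm and 8.59 degrees, less where a joint would pass 70% of its speed; a pose out of reach is approached as far as the arm can. A call with a gripper value outside its range is refused whole. The fingers move at their own pace and stop on an object; the grip force is fixed at half the most. Time passes only in rows, so rows that do not move let the fingers close. It gives the time, the measured TCP pose, the force and the opening at its end, in the units of the state.
- sensors.state(): the state, without advancing time (a new reading comes with each control period).
- viewer.grab_frame(name): name is "scene" or "side" or "wrist"; returns a dict with "img" (384x512x3 uint8, red, green, blue), "depth" (384x512 float32, m along the optical axis (not along the pixel's ray), 0 where there is no reading), "K" (3x3 intrinsics, pixels), "world_from_camera" (4x4, takes a point from camera to world coordinates). Camera axes: x right, y down, z forward; pixel columns grow to the right and rows downward; lengths in m; the calibration is good to about 2 mm. A picture is of the moment at which its call begins.
- env.sign_off(): hands the job in, once; it reports no verdict.
The state is a dict: "clock": time; "qpos": joint angles; "qvel": joint speeds; "joint_torque": joint torques, N m; "eef_pos": TCP position; "orientation": TCP orientation; "ft_force": force on the tool from outside, world axes, zero at the start; "ft_torque": the same for the moment, N m; "width": opening from 0.0 (shut) to 1.0 (fully open).
Only numpy, scipy, OpenCV 4.12 (cv2) and the standard library are available. Lean on these libraries where they do the work, as an engineer would, in place of code of your own. Each camera call takes 0.05 s, during which the arm holds its last target. There are 200 camera calls.

## Working session

There is one attempt and no reset: what is moved stays moved. The work goes in short steps, Python scripts to look and compute and a tool call to move; the robot and the scene stay as the last step left them, time stands still between calls to the robot, and variables do not carry over. Pictures are saved under pics/ and viewed, about 8 in all and at most 12, crops included, and the job is handed in when it is done.

Besides the shell and the picture viewer there is one more tool, called after ">>>" by a JSON object that holds its "api" and its "payload". servo_tool: Moves the arm, as the interface text tells. Its arguments: {"type":"object","properties":{"steps":{"type":"array"}},"required":["steps"]}

```bash
ls; mkdir -p pics; cat > h.py <<'E'
import numpy as np, cv2
from station import sensors, viewer, env
def grab(n):
    f=viewer.grab_frame(n); return f
def cloud(f):
    d=f["depth"];K=f["K"];T=f["world_from_camera"]
    v,u=np.mgrid[:d.shape[0],:d.shape[1]]
    P=np.stack([(u-K[0,2])/K[0,0]*d,(v-K[1,2])/K[1,1]*d,d],-1)
    return P@T[:3,:3].T+T[:3,3]
def ray(f,u,v,z):
    K=f["K"];T=f["world_from_camera"]
    r=T[:3,:3]@np.array([(u-K[0,2])/K[0,0],(v-K[1,2])/K[1,1],1]);o=T[:3,3]
    return o+r*(z-o[2])/r[2]
def save(f,n): cv2.imwrite("pics/"+n,f["img"][...,::-1])
E
python3 - <<'E'
from h import *
fs={n:grab(n) for n in("scene","side")}
np.save("fs.npy",fs,allow_pickle=True)
for n,f in fs.items(): print(n,f["K"].tolist(),np.round(f["world_from_camera"],3).tolist())
cv2.imwrite("pics/a.png",fs["scene"]["img"][...,::-1]);cv2.imwrite("pics/b.png",fs["side"]["img"][...,::-1])
print(sensors.state())
E
```

```text
pics
scene [[426.8325487439785, 0.0, 254.8995666207899], [0.0, 426.8325487439785, 195.14973287114125], [0.0, 0.0, 1.0]] [[-0.852, 0.414, -0.32, 0.98], [0.523, 0.687, -0.505, 0.653], [0.011, -0.598, -0.802, 1.118], [0.0, 0.0, 0.0, 1.0]]
side [[360.7584963331658, 0.0, 262.4673493375021], [0.0, 360.7584963331658, 192.08039123913534], [0.0, 0.0, 1.0]] [[0.905, -0.2, 0.376, 0.088], [-0.425, -0.471, 0.773, -0.96], [0.022, -0.859, -0.511, 0.723], [0.0, 0.0, 0.0, 1.0]]
{'clock': 0.1, 'qpos': array([-1.50473026e-01,  2.07312682e-01,  1.54278080e+00,  2.72613267e-05,
        1.39350066e+00, -1.50447738e-01]), 'qvel': array([-0.00035034, -0.00216515, -0.00264215, -0.00156125, -0.00074058,
       -0.00041383]), 'joint_torque': array([-3.50521914e-04, -3.71862960e+01, -2.82294059e+01,  7.01280241e-02,
        3.11360427e-02, -6.17781598e-05]), 'eef_pos': array([5.74285833e-01, 1.21753882e-04, 2.04433841e-01]), 'orientation': array([-2.22032384e+00, -2.22025696e+00,  1.82986935e-03]), 'ft_force': array([-0.50886155,  0.05475657,  0.94936241]), 'ft_torque': array([-0.00014474, -0.01522489, -0.02270987]), 'width': 1.0011961299279202}
```

View pics/a.png

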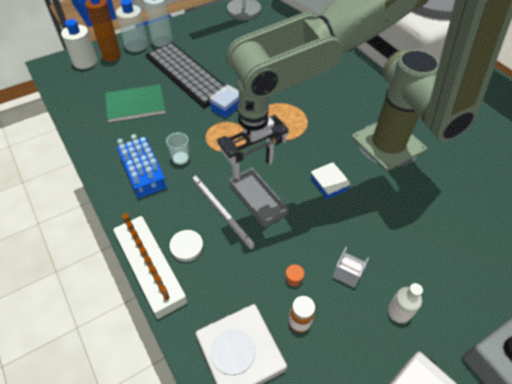

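View pics/b.png

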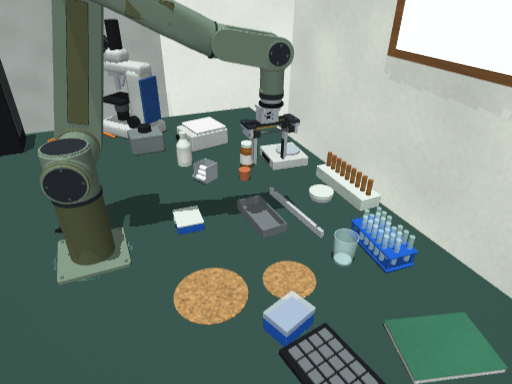

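Scene: tray around (258,195), rail (222,212), tin (350,267), stopper (294,275), jar (302,314), bottle (405,303), petri (186,245). Side: small mat (289,280) with the tip box (289,317) beside it, beaker (345,245), and a larger look-alike mat (211,294).

```bash
python3 - <<'E'
from h import *
fs=np.load("fs.npy",allow_pickle=True).item()
W=[]
for n,f in fs.items():
    P=cloud(f);img=f["img"];hsv=cv2.cvtColor(img,cv2.COLOR_RGB2HSV)
    for px in ([(258,195),(222,212),(350,267),(294,268),(302,303),(186,243)] if n=="scene" else [(211,294),(289,270),(289,300),(260,215),(205,170),(345,232)]):
        print(n,px,P[px[1],px[0]].round(3),img[px[1],px[0]],hsv[px[1],px[0]])
    # cork
    m=((hsv[...,0]<22)&(hsv[...,1]>90)&(hsv[...,2]>120)&(abs(P[...,2])<.015)&(P[...,0]>.1)&(P[...,0]<.9)).astype(np.uint8)
    k,l,s,c=cv2.connectedComponentsWithStats(m)
    for i in range(1,k):
        if s[i,4]>200:
            q=P[l==i]; (cx,cy),r=cv2.minEnclosingCircle((q[:,:2]*1000).astype(np.float32)); print(n,"cork",s[i],cx,cy,r,q[:,2].mean(), c[i])
    q=P[(P[...,2]>.008)&(P[...,2]<.16)&(P[...,0]>.25)&(P[...,0]<.95)&(abs(P[...,1])<.6)]
    W.append(q)
# top-view height map 2 mm/px for each
X0,Y0=.2,-.6
for W_,n in zip(W,"ab"):
    h=np.zeros((400,600),np.float32)
    i=((W_[:,0]-X0)/.002).astype(int);j=((W_[:,1]-Y0)/.002).astype(int)
    ok=(i>=0)&(i<400)&(j>=0)&(j<600)
    np.maximum.at(h,(i[ok],j[ok]),W_[ok][:,2])
    c=cv2.applyColorMap((h/.16*255).astype(np.uint8),cv2.COLORMAP_JET)
    c[h==0]=0; np.save(f"h{n}.npy",h)
    if n=="a":C=c
    else:C=np.maximum(C,c) 
# x down, y right
for k in range(0,400,50): cv2.putText(C,f"{X0+k*.002:.1f}",(0,k+10),0,.35,(255,255,255))
for k in range(0,600,50): cv2.putText(C,f"{Y0+k*.002:.1f}",(k,10),0,.35,(255,255,255))
cv2.imwrite("pics/top.png",C)
E
```

```text
scene (258, 195) [ 0.527 -0.043  0.005] [146 150 153] [103  12 153]
scene (222, 212) [ 0.667 -0.03   0.029] [196 195 195] [  0   1 196]
scene (350, 267) [0.457 0.329 0.049] [207 196 188] [ 13  23 207]
scene (294, 268) [0.592 0.25  0.046] [236 133  73] [ 11 176 236]
scene (302, 303) [0.652 0.363 0.108] [250 252 248] [ 45   4 252]
scene (186, 243) [0.81  0.01  0.025] [247 251 245] [ 50   6 251]
scene cork [268 103  40  37 853] 270.24432373046875 -297.8453063964844 104.43447875976562 0.004040079163942213 [289.74794842 118.3094959 ]
scene cork [205 122  38  30 561] 483.8079833984375 -332.42388916015625 80.27117919921875 0.0033989624005535866 [220.92691622 132.67379679]
side (211, 294) [ 0.268 -0.295  0.005] [178 141  91] [ 17 125 178]
side (289, 270) [ 0.502 -0.296  0.002] [216 168 109] [ 17 126 216]
side (289, 300) [ 0.419 -0.439  0.059] [172 193 216] [106  52 216]
side (260, 215) [ 0.541 -0.012  0.004] [124 133 136] [ 98  23 136]
side (205, 170) [0.437 0.285 0.061] [156 162 163] [ 94  11 163]
side (345, 232) [ 0.688 -0.292  0.079] [134 165 161] [ 86  48 165]
side cork [ 263  261   53   37 1513] 484.5456237792969 -324.9446105957031 77.13899230957031 0.00290488631685323 [288.75875744 278.65829478]
side cork [ 174  268   74   57 3305] 268.53094482421875 -287.7816467285156 103.15686798095703 0.003927660705070442 [210.47473525 295.70468986]
```

View pics/top.png

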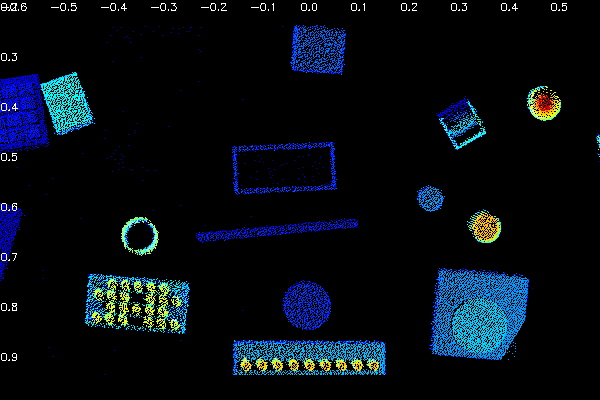

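```bash
python3 - <<'E'
from h import *
fs=np.load("fs.npy",allow_pickle=True).item()
for n,f in fs.items():
    P=cloud(f).reshape(-1,3)
    def box(x0,x1,y0,y1,z0,z1): return P[(P[:,0]>x0)&(P[:,0]<x1)&(P[:,1]>y0)&(P[:,1]<y1)&(P[:,2]>z0)&(P[:,2]<z1)]
    for nm,b in dict(tray=(.45,.6,-.18,.08,.024,.045),rail=(.61,.7,-.25,.13,.018,.034),tin=(.38,.52,.22,.37,.062,.08),tinall=(.38,.52,.22,.37,.012,.08),mat=None or (.3,.31,0,.01,0,.1)).items():
        q=box(*b); 
        if len(q)<20: continue
        print(n,nm,len(q),q[:,2].mean().round(4),[np.round(v,1) for v in cv2.minAreaRect((q[:,:2]*1000).astype(np.float32))], np.percentile(q[:,2],98).round(4))
    q=box(.38,.52,.22,.37,.012,.08)
    h=np.zeros((110,110,),np.float32)
    np.maximum.at(h,(((q[:,0]-.39)/.0015).astype(int).clip(0,109),((q[:,1]-.23)/.0015).astype(int).clip(0,109)),q[:,2])
    cv2.imwrite(f"pics/t{n}.png",cv2.resize(cv2.applyColorMap((h/.08*255).astype(np.uint8),2),(400,400),interpolation=0))
a=cv2.imread("pics/tscene.png");b=cv2.imread("pics/tside.png");cv2.imwrite("pics/tin.png",np.hstack([a,b]))
E
```

```text
scene tray 350 0.0303 [array([538.3, -31.3]), array([ 93. , 202.6]), np.float64(3.1)] 0.0358
scene rail 386 0.0246 [array([662.3, -45.9]), array([ 15. , 322.7]), np.float64(5.6)] 0.0294
scene tin 99 0.0679 [array([453.6, 325.8]), array([69.6, 67.9]), np.float64(29.6)] 0.0736
scene tinall 635 0.0424 [array([448. , 322.6]), array([83. , 67.9]), np.float64(29.6)] 0.071
side tray 284 0.0296 [array([533.9, -31.7]), array([ 91.4, 204.9]), np.float64(2.7)] 0.0341
side rail 254 0.0237 [array([658.7, -44.3]), array([ 18.2, 320.3]), np.float64(5.1)] 0.0275
side tin 71 0.0671 [array([449.9, 325.9]), array([67.6, 72.3]), np.float64(30.4)] 0.072
side tinall 433 0.0425 [array([445.3, 323.1]), array([83.8, 76.3]), np.float64(29.9)] 0.0706
```

View pics/tin.png

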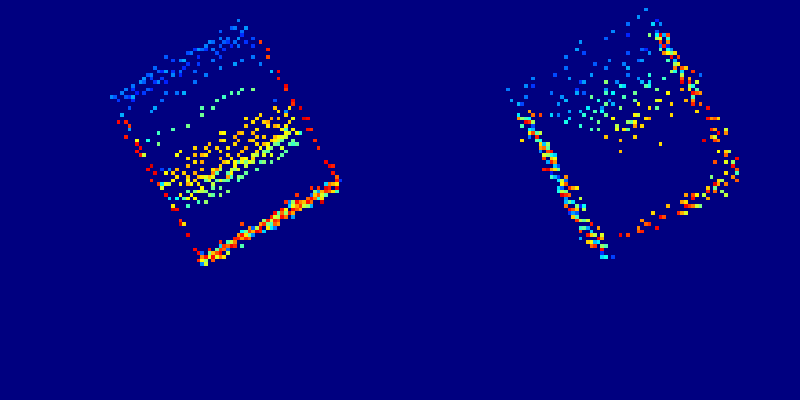

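Top views (x down, y right) show the tin at yaw ≈ +0.52 with its front to -x,-y and centre ≈ (0.452, 0.326). The tray is at (0.536, -0.032), yaw 0.05. The rail is at (0.6605, -0.045), yaw 0.093, and the small mat at (0.484, -0.328). The sizes agree with the given ones. I'll push with open fingers, jaws parallel to the rail.

>>> {"api": "servo_tool", "payload": {"steps": [[[-24, -8, 0], [0, 0, -0.149], 0], [[-24, -8, 0], [0, 0, -0.149], 0], [[-24, -8, 0], [0, 0, -0.149], 0], [[-24, -8, 0], [0, 0, -0.149], 0], [[-24, -6, 0], [0, 0, -0.149], 0]]}}

```text
clock: 0.6
eef_pos: [0.4505, -0.0379, 0.2008]
orientation: [-2.879, -1.244, 0.006]
ft_force: [-0.1, -0.5, -0.2]
width: 1.001
```

>>> {"api": "servo_tool", "payload": {"steps": [[[0, 0, -15], [0, 0, -0.149], 0], [[0, 0, -25], [0, 0, -0.149], 0], [[0, 0, -25], [0, 0, -0.149], 0], [[0, 0, -25], [0, 0, -0.149], 0], [[0, 0, -10], [0, 0, -0.138], 0]]}}

```text
clock: 1.1
eef_pos: [0.4472, -0.0386, 0.0986]
orientation: [-3.137, -0.112, 0.001]
ft_force: [0.6, 0.4, -0.4]
width: 1.002
```

>>> {"api": "servo_tool", "payload": {"steps": [[[0, 0, -30], [0, 0, 0.022], 0], [[0, 0, -30], [0, 0, 0], 0], [[0, 0, -20], [0, 0, 0], 0], [[0, 0, -5], [0, 0, 0], 0], [[0, 0, 0], [0, 0, 0], 0]]}}

```text
clock: 1.6
eef_pos: [0.4439, -0.0377, 0.0082]
orientation: [-3.134, -0.143, 0.01]
ft_force: [0.4, -0.1, -0.0]
width: 1.001
```

>>> {"api": "servo_tool", "payload": {"steps": [[[15, 1.4, 5], [0, 0, -0.005], 0], [[12, 1.1, 0], [0, 0, 0], 0], [[10, 0.9, 0], [0, 0, 0], 0], [[10, 0.9, 0], [0, 0, 0], 0], [[10, 0.9, 0], [0, 0, 0], 0]]}}

```text
clock: 2.1
eef_pos: [0.5028, -0.0324, 0.0154]
orientation: [-3.135, -0.135, 0.012]
ft_force: [-1.3, -0.3, -1.9]
width: 0.999
```

>>> {"api": "servo_tool", "payload": {"steps": [[[10, 0.9, 0], [0, 0, 0], 0], [[10, 0.9, 0], [0, 0, 0], 0], [[10, 0.9, 0], [0, 0, 0], 0], [[7, 0.6, 0], [0, 0, 0], 0], [[4, 0.4, 0], [0, 0, 0], 0]]}}

```text
clock: 2.6
eef_pos: [0.5468, -0.0282, 0.0154]
orientation: [-3.134, -0.137, 0.017]
ft_force: [-3.6, -0.4, 2.5]
width: 1.003
```

>>> {"api": "servo_tool", "payload": {"steps": [[[3, 0.3, 0], [0, 0, 0.004], 0], [[3, 0.3, 0], [0, 0, 0], 0], [[2, 0.2, 0], [0, 0, 0], 0]]}}

```text
clock: 2.9
eef_pos: [0.552, -0.0276, 0.015]
orientation: [-3.134, -0.146, 0.03]
ft_force: [-7.9, -1.8, 6.2]
width: 1.001
```

>>> {"api": "servo_tool", "payload": {"steps": [[[2, 0.2, 0], [0, 0, 0], 0], [[2, 0.2, 0], [0, 0, 0], 0]]}}

```text
clock: 3.1
eef_pos: [0.5518, -0.0275, 0.0144]
orientation: [-3.134, -0.147, 0.045]
ft_force: [-6.4, -1.4, 5.9]
width: 1.001
```

>>> {"api": "servo_tool", "payload": {"steps": [[[6, 0.6, 0], [0, 0.02, 0], 0], [[6, 0.6, 0], [0, 0.02, 0], 0], [[6, 0.6, 0], [0, 0.02, 0], 0]]}}

```text
clock: 3.4
eef_pos: [0.5501, -0.027, 0.014]
orientation: [-3.124, -0.147, 0.212]
ft_force: [-15.4, -2.4, 14.2]
width: 1.001
```

```bash
cat > tray.py <<'E'
from h import *
for n in("scene","side"):
    f=grab(n);P=cloud(f).reshape(-1,3)
    def box(x0,x1,y0,y1,z0,z1): return P[(P[:,0]>x0)&(P[:,0]<x1)&(P[:,1]>y0)&(P[:,1]<y1)&(P[:,2]>z0)&(P[:,2]<z1)]
    q=box(.5,.72,-.25,.13,.008,.045)
    c,s=np.cos(.093),np.sin(.093); d=q[:,:2]-[.6605,-.045]; l=np.c_[d@[c,s],d@[-s,c]]*1000
    # column-wise: rim points only
    t=l[(q[:,2]>.026)&(l[:,0]<0)]
    for y0 in range(-70,121,19):
        m=t[(abs(t[:,1]-y0)<10)]
        if len(m): print(n,y0,len(m),"xmin %.1f xmax %.1f"%(m[:,0].min(),m[:,0].max()))
    save(f,"tr_%s.png"%n)
E
python3 tray.py; python3 -c "
from h import *
s=sensors.state();print(s['eef_pos'],s['orientation'],s['ft_force'])"
```

```text
scene -70 70 xmin -94.5 xmax -0.4
scene -51 25 xmin -94.5 xmax -2.2
scene -32 25 xmin -112.9 xmax -1.7
scene -13 31 xmin -110.3 xmax -0.4
scene 6 18 xmin -96.0 xmax -3.5
scene 25 23 xmin -94.4 xmax -0.4
scene 44 28 xmin -93.9 xmax -1.4
scene 63 23 xmin -95.2 xmax -0.9
scene 82 50 xmin -111.8 xmax -0.9
scene 101 25 xmin -93.9 xmax -0.3
scene 120 75 xmin -94.5 xmax -0.0
side -70 58 xmin -97.6 xmax -8.2
side -51 15 xmin -97.5 xmax -7.5
side -32 49 xmin -118.0 xmax -1.6
side -13 10 xmin -115.8 xmax -6.3
side 6 13 xmin -98.0 xmax -7.6
side 25 18 xmin -98.5 xmax -9.0
side 44 15 xmin -99.6 xmax -2.0
side 63 8 xmin -112.3 xmax -92.2
side 82 28 xmin -116.9 xmax -94.1
side 120 18 xmin -96.8 xmax -36.3
[ 0.55006184 -0.02699714  0.0138963 ] [-3.12395457 -0.14755705  0.21277095] [-17.73313185  -2.43183204  15.26525347]
```

>>> {"api": "servo_tool", "payload": {"steps": [[[-10, -1, 0], [0, -0.05, 0], 0], [[-10, -1, 0], [0, -0.05, 0], 0], [[0, 0, 40], [0, 0, 0], 0], [[0, 0, 50], [0, 0, 0], 0], [[0, 0, 45], [0, 0, 0.1], 0]]}}

```text
clock: 4.0
eef_pos: [0.522, -0.0274, 0.1436]
orientation: [-3.121, -0.305, 0.073]
ft_force: [0.3, 0.6, 0.4]
width: 1.001
```

>>> {"api": "servo_tool", "payload": {"steps": [[[-10, 45, 20], [0, 0, 0.08], 0], [[-15, 50, 0], [0, 0, 0.08], 0], [[-15, 50, 0], [0, 0, 0.08], 0], [[-15, 50, 0], [0, 0, 0.05], 0], [[-15, 50, 0], [0, 0, 0], 0]]}}

```text
clock: 4.5
eef_pos: [0.4664, 0.2109, 0.1774]
orientation: [3.045, 0.752, -0.011]
ft_force: [0.7, -1.0, 0.7]
width: 0.998
```

```bash
python3 tray.py; python3 -c "
from h import *
s=sensors.state();print(s['eef_pos'],s['orientation'],s['ft_force'],s['qpos'])"
```

```text
scene -70 66 xmin -92.9 xmax -1.4
scene -51 24 xmin -93.6 xmax -0.2
scene -32 17 xmin -92.9 xmax -1.1
scene -13 23 xmin -95.1 xmax -0.1
scene 6 21 xmin -94.1 xmax -0.3
scene 25 24 xmin -94.7 xmax -0.6
scene 44 23 xmin -94.5 xmax -0.5
scene 63 28 xmin -95.3 xmax -1.3
scene 82 24 xmin -94.9 xmax -0.4
scene 101 25 xmin -94.4 xmax -0.4
scene 120 76 xmin -94.2 xmax -0.7
side -70 62 xmin -99.7 xmax -7.2
side -51 16 xmin -97.9 xmax -7.5
side -32 18 xmin -98.2 xmax -0.2
side -13 16 xmin -99.4 xmax -8.3
side 6 18 xmin -99.1 xmax -0.3
side 25 16 xmin -98.3 xmax -8.1
side 44 18 xmin -99.5 xmax -0.4
side 63 15 xmin -98.2 xmax -0.4
side 82 14 xmin -98.2 xmax -7.8
side 101 19 xmin -100.7 xmax -1.2
side 120 49 xmin -97.3 xmax -9.8
[0.46476344 0.21426777 0.17724209] [ 3.04442007  0.7639291  -0.01311545] [ 0.05134799 -0.52541882  0.35311912] [ 0.26451112  0.10425917  1.71955106 -0.00268627  1.32619031  1.34426588]
```

>>> {"api": "servo_tool", "payload": {"steps": [[[-5, 40, 0], [0, 0, 0.031], 0], [[-5, 40, 0], [0, 0, 0], 0], [[-3, 30, 0], [0, 0, 0], 0], [[0, 0, 0], [0, 0, 0], 0], [[0, 0, 0], [0, 0, 0], 0]]}}

```text
clock: 5.1
eef_pos: [0.455, 0.3284, 0.1784]
orientation: [3.032, 0.813, 0.003]
ft_force: [0.0, -0.2, 0.1]
width: 0.998
```

```bash
python3 - <<'E'
from h import *
f=grab("wrist");P=cloud(f);save(f,"w1.png")
q=P.reshape(-1,3);s=sensors.state();print(s['eef_pos'],s['orientation'])
q=q[(abs(q[:,0]-.45)<.07)&(abs(q[:,1]-.325)<.07)]
t=q[(q[:,2]>.062)&(q[:,2]<.08)]
print(len(t),cv2.minAreaRect((t[:,:2]*1000).astype(np.float32)))
E
```

```text
[0.4550318  0.32817189 0.17844303] [3.03292630e+00 8.12190446e-01 2.61077740e-03]
803 ((450.32733154296875, 328.1214599609375), (67.24673461914062, 68.05960083007812), 29.280635833740234)
```

View pics/w1.png

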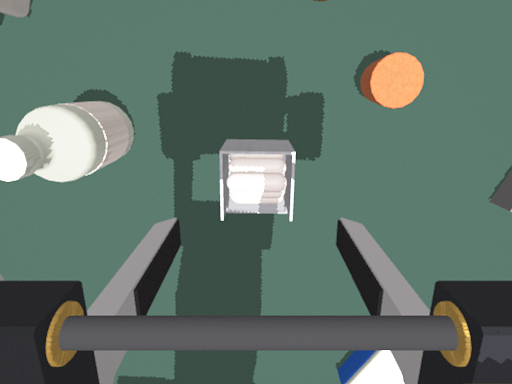

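The wrist view shows the tin square between the fingers, mouth at (257,180) with the front towards the bottom. Its size fits, its centre is (0.450, 0.328) and its yaw 29.3°. Descending.

>>> {"api": "servo_tool", "payload": {"steps": [[[-4, -1, -40], [0, 0, -0.009], 0], [[0, 0, -40], [0, 0, 0], 0], [[0, 0, -30], [0, 0, 0], 0], [[0, 0, -20], [0, 0, 0], 0], [[0, 0, -10], [0, 0, 0], 0]]}}

```text
clock: 5.65
eef_pos: [0.4574, 0.3211, 0.0387]
orientation: [3.041, 0.783, 0.022]
ft_force: [-0.4, 0.8, 0.3]
width: 0.999
```

>>> {"api": "servo_tool", "payload": {"steps": [[[-6, 6, 0], [0, 0.005, 0], 0], [[0, 0, -6], [0, 0, 0], 0], [[0, 0, -4], [0, 0, 0], 0], [[0, 0, 0], [0, 0, 0], 0]]}}

```text
clock: 6.05
eef_pos: [0.453, 0.3258, 0.0294]
orientation: [-3.043, -0.778, -0.017]
ft_force: [-0.2, -0.5, 0.4]
width: 0.999
```

>>> {"api": "servo_tool", "payload": {"steps": [[[-2, 2, -3], [0, 0, 0], 0.1], [[0, 0, 0], [0, 0, 0], 0.2], [[0, 0, 0], [0, 0, 0], 0.4], [[0, 0, 0], [0, 0, 0], 0.6], [[0, 0, 0], [0, 0, 0], 0.6]]}}

```text
clock: 6.55
eef_pos: [0.4526, 0.329, 0.0284]
orientation: [-3.042, -0.779, -0.025]
ft_force: [0.3, 0.1, -1.2]
width: 0.722
```

>>> {"api": "servo_tool", "payload": {"steps": [[[0, 0, 0], [0, 0, 0], 0.6], [[0, 0, 0], [0, 0, 0], 0.6], [[0, 0, 8], [0, 0, 0], 0.6], [[0, 0, 8], [0, 0, 0], 0.6], [[0, 0, 0], [0, 0, 0], 0.6]]}}

```text
clock: 7.05
eef_pos: [0.4497, 0.3277, 0.0429]
orientation: [-3.043, -0.779, -0.014]
ft_force: [0.6, 0.4, -4.8]
width: 0.722
```

>>> {"api": "servo_tool", "payload": {"steps": [[[0, 0, 15], [0, 0, 0], 0.6], [[0, 0, 22], [0, 0, 0], 0.6], [[0, 0, 22], [0, 0, 0], 0.6], [[2, -6, 18], [0, 0, 0.03], 0.6], [[6, -12, 12], [0, 0, 0.06], 0.6]]}}

```text
clock: 7.55
eef_pos: [0.4511, 0.3078, 0.1295]
orientation: [3.001, 0.922, -0.006]
ft_force: [0.6, -0.2, -5.6]
width: 0.722
```

>>> {"api": "servo_tool", "payload": {"steps": [[[10, -18, 0], [0, 0, 0.09], 0.6], [[12, -20, 0], [0, 0, 0.1], 0.6], [[12, -22, 0], [0, 0, 0.1], 0.6], [[12, -22, 0], [0, 0, 0.1], 0.6], [[12, -22, 0], [0, 0, 0.1], 0.6]]}}

```text
clock: 8.05
eef_pos: [0.5089, 0.2024, 0.1309]
orientation: [2.668, 1.657, -0.003]
ft_force: [0.2, -0.6, -5.0]
width: 0.719
```

>>> {"api": "servo_tool", "payload": {"steps": [[[12, -22, 0], [0, 0, 0.1], 0.6], [[12, -22, 0], [0, 0, 0.1], 0.6], [[12, -22, 0], [0, 0, 0.1], 0.6], [[10, -18, 0], [0, 0, 0.1], 0.6], [[8, -12, 0], [0, 0, 0.06], 0.6]]}}

```text
clock: 8.55
eef_pos: [0.5616, 0.1007, 0.128]
orientation: [-2.198, -2.242, 0.011]
ft_force: [-0.3, -0.4, -5.6]
width: 0.719
```

>>> {"api": "servo_tool", "payload": {"steps": [[[14, -12, 0], [0, 0, 0.04], 0.6], [[14, -12, -5], [0, 0, 0.033], 0.6], [[8, -6, -10], [0, 0, 0], 0.6], [[0, 0, -10], [0, 0, 0], 0.6], [[0, 0, 0], [0, 0, 0], 0.6]]}}

```text
clock: 9.05
eef_pos: [0.5962, 0.0679, 0.0984]
orientation: [-2.112, -2.316, 0.017]
ft_force: [-0.5, -0.0, -5.6]
width: 0.722
```

```bash
python3 - <<'E'
from h import *
a=grab("scene");b=grab("side");np.save("p.npy",{"scene":a,"side":b},allow_pickle=True)
s=sensors.state();print(s['eef_pos'],s['orientation'],s['qpos'])
A=cv2.resize(a["img"][110:290,170:370],(440,396));B=cv2.resize(b["img"][130:290,190:370],(440,391));B=cv2.copyMakeBorder(B,0,5,0,0,0)
cv2.imwrite("pics/p1.png",cv2.resize(np.hstack([A,B])[...,::-1],(800,360)))
E
```

```text
[0.59720983 0.06811649 0.09995821] [-2.11254154 -2.31837221  0.01442314] [-0.02822608  0.37019369  1.56299508 -0.00391506  1.21823499 -0.11969605]
```

View pics/p1.png

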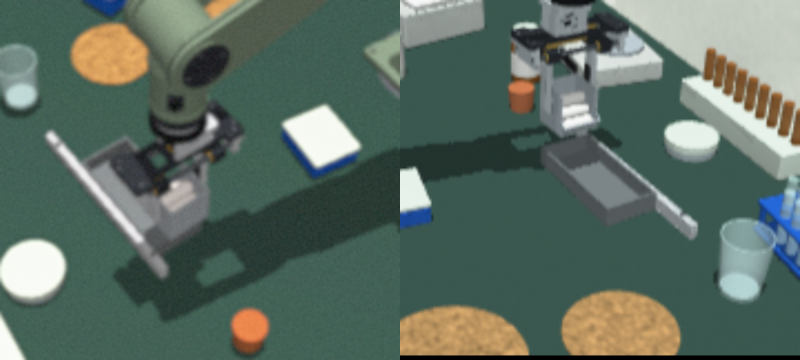

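Scene and side crops show the tray flush with the rail and the tin above its +y end, with the front facing down the tray. Next: tilt and lower gently.

>>> {"api": "servo_tool", "payload": {"steps": [[[0, 0, -8], [0.035, 0.003, 0], 0.6], [[0, -1, -8], [0.035, 0.003, 0], 0.6], [[0, -1, -6], [0.035, 0.003, 0], 0.6], [[0, 0, -3], [0.035, 0.003, 0], 0.6], [[0, 0, 0], [0.035, 0.003, 0], 0.6]]}}

```text
clock: 9.65
eef_pos: [0.5964, 0.0716, 0.077]
orientation: [-2.012, -2.227, -0.175]
ft_force: [0.0, -0.8, -6.1]
width: 0.723
```

```bash
cat > chk.py <<'E'
from h import *
from scipy.spatial.transform import Rotation as Ro
import sys
F=[]
for i in range(int(sys.argv[2]) if len(sys.argv)>2 else 2):
    b=grab("side");F.append(sensors.state()["ft_force"][2])
a=grab("scene");s=sensors.state()
R=Ro.from_rotvec(s["orientation"]).as_matrix();z=-R[:,2]  # tin z
th=np.degrees(np.arctan2(-z[1],z[2])); yaw=np.degrees(np.arctan2(R[1,0],R[0,0]))
xt=np.array([R[0,0],R[1,0],R[2,0]])
lip=s["eef_pos"]-.046*xt-.0074*z
c,sn=np.cos(.093),np.sin(.093);d=lip[:2]-[.6074,-.0248]
print("t%.2f tilt %.1f side %.2f yaw %.1f tcp"%(s["clock"],th,z[0],yaw),s["eef_pos"].round(4),"lip x' %.1f y' %.1f z %.1f"%((d@[c,sn])*1e3,(d@[-sn,c])*1e3,lip[2]*1e3),"q",s["qpos"].round(2),"Fz",np.round(F,1),"mean %.2f"%np.mean(F))
for n,f in(("side",b),("scene",a)):
    P=cloud(f);h=cv2.cvtColor(f["img"],cv2.COLOR_RGB2HSV)
    D=(P[...,:2]-[.6074,-.0248]);lx=D@[c,sn];ly=D@[-sn,c]
    m=(abs(lx)<.042)&(abs(ly)<.098)&(P[...,2]<.045)&(P[...,2]>.010)&(f["img"].min(-1)>150)
    k,l,st,ce=cv2.connectedComponentsWithStats(m.astype(np.uint8))
    print(n,"white in tray",m.sum(),[(int(st[i,4]),(ly[l==i].mean()*1e3).round(),(P[l==i][:,2].max()*1e3).round()) for i in range(1,k) if st[i,4]>12])
A=a["img"][110:290,170:370];B=b["img"][130:290,190:370]
A=cv2.resize(A,(400,360),interpolation=2);B=cv2.resize(B,(400,356),interpolation=2)
cv2.imwrite("pics/"+sys.argv[1],np.hstack([A[:356],B])[...,::-1])
E
python3 chk.py c1.png 4
```

```text
t9.90 tilt 10.1 side 0.02 yaw 95.8 tcp [0.5971 0.0712 0.0775] lip x' -1.0 y' 52.6 z 62.2 q [-0.12  0.4   1.58  0.18  1.21 -0.29] Fz [-6.  -4.9 -6.  -5.1] mean -5.50
side white in tray 0 []
scene white in tray 0 []
```

>>> {"api": "servo_tool", "payload": {"steps": [[[0, -0.5, 0], [0.0175, 0.002, 0], 0.6], [[0, -0.5, 0], [0.0175, 0.002, 0], 0.6], [[0, -0.5, 0], [0.0175, 0.002, 0], 0.6], [[0, -0.5, 0], [0.0175, 0.002, 0], 0.6], [[0, -0.5, 0], [0.0175, 0.002, 0], 0.6]]}}

```text
clock: 10.4
eef_pos: [0.5975, 0.0703, 0.0787]
orientation: [-1.959, -2.177, -0.264]
ft_force: [0.0, -0.4, -4.7]
width: 0.72
```

```bash
python3 chk.py c2.png 2
```

```text
t10.55 tilt 15.3 side 0.03 yaw 95.9 tcp [0.5975 0.0698 0.0785] lip x' -0.7 y' 52.8 z 59.2 q [-0.18  0.42  1.57  0.27  1.24 -0.38] Fz [-4.9 -5.8] mean -5.38
side white in tray 0 []
scene white in tray 0 []
```

>>> {"api": "servo_tool", "payload": {"steps": [[[0, -0.4, 0.3], [0.014, 0.0013, 0], 0.6], [[0, -0.4, 0.3], [0.014, 0.0013, 0], 0.6], [[0, -0.4, 0.3], [0.014, 0.0013, 0], 0.6], [[0, -0.4, 0.3], [0.014, 0.0013, 0], 0.6], [[0, 0, 0], [0, 0, 0], 0.6]]}}

```text
clock: 11.05
eef_pos: [0.5976, 0.068, 0.0798]
orientation: [-1.927, -2.14, -0.318]
ft_force: [1.2, -0.0, -5.5]
width: 0.72
```

```bash
python3 chk.py c3.png 2
```

```text
t11.20 tilt 18.7 side 0.03 yaw 96.0 tcp [0.5976 0.0685 0.0799] lip x' -0.6 y' 52.7 z 58.1 q [-0.21  0.43  1.57  0.33  1.26 -0.43] Fz [-6.1 -6.1] mean -6.11
side white in tray 0 []
scene white in tray 0 []
```

>>> {"api": "servo_tool", "payload": {"steps": [[[0, -0.4, 0.3], [0.014, 0.0013, 0], 0.6], [[0, -0.4, 0.3], [0.014, 0.0013, 0], 0.6], [[0, -0.4, 0.3], [0.014, 0.0013, 0], 0.6], [[0, -0.4, 0.3], [0.014, 0.0013, 0], 0.6], [[0, 0, 0], [0, 0, 0], 0.6]]}}

```text
clock: 11.7
eef_pos: [0.5977, 0.067, 0.0814]
orientation: [-1.891, -2.104, -0.373]
ft_force: [-0.8, -0.0, -5.7]
width: 0.724
```

```bash
python3 chk.py c4.png 2
```

```text
t11.85 tilt 22.1 side 0.04 yaw 96.1 tcp [0.5977 0.0675 0.0815] lip x' -0.5 y' 53.0 z 57.3 q [-0.24  0.44  1.56  0.38  1.29 -0.48] Fz [-5.2 -5. ] mean -5.14
side white in tray 0 []
scene white in tray 2 []
```

>>> {"api": "servo_tool", "payload": {"steps": [[[0, -0.4, 0.2], [0.014, 0.0013, 0], 0.6], [[0, -0.4, 0.2], [0.014, 0.0013, 0], 0.6], [[0, -0.4, 0.2], [0.014, 0.0013, 0], 0.6], [[0, 0, 0], [0, 0, 0], 0.6], [[0, 0, 0], [0, 0, 0], 0.6]]}}

```text
clock: 12.35
eef_pos: [0.5979, 0.0662, 0.0823]
orientation: [-1.864, -2.077, -0.413]
ft_force: [-0.7, 0.1, -5.9]
width: 0.724
```

```bash
python3 chk.py c5.png 2
```

```text
t12.50 tilt 24.7 side 0.04 yaw 96.2 tcp [0.5978 0.0664 0.0823] lip x' -0.4 y' 53.0 z 56.3 q [-0.26  0.46  1.56  0.42  1.32 -0.52] Fz [-6.2 -4.9] mean -5.54
side white in tray 0 []
scene white in tray 0 []
```

>>> {"api": "servo_tool", "payload": {"steps": [[[0, -0.4, 0.2], [0.014, 0.0013, 0], 0.6], [[0, -0.4, 0.2], [0.014, 0.0013, 0], 0.6], [[0, -0.4, 0.2], [0.014, 0.0013, 0], 0.6], [[0, 0, 0], [0, 0, 0], 0.6], [[0, 0, 0], [0, 0, 0], 0.6]]}}

```text
clock: 13.0
eef_pos: [0.598, 0.065, 0.083]
orientation: [-1.838, -2.049, -0.452]
ft_force: [1.2, -0.1, -6.1]
width: 0.722
```

```bash
python3 chk.py c6.png 2
```

```text
t13.15 tilt 27.3 side 0.05 yaw 96.3 tcp [0.598  0.0652 0.0831] lip x' -0.4 y' 53.1 z 55.3 q [-0.29  0.47  1.55  0.45  1.34 -0.55] Fz [-6.  -4.9] mean -5.46
side white in tray 0 []
scene white in tray 1 []
```

>>> {"api": "servo_tool", "payload": {"steps": [[[0, -0.5, 0.5], [0.014, 0.0013, 0], 0.6], [[0, -0.5, 0.5], [0.014, 0.0013, 0], 0.6], [[0, -0.5, 0.5], [0.014, 0.0013, 0], 0.6], [[0, 0, 0], [0, 0, 0], 0.6], [[0, 0, 0], [0, 0, 0], 0.6]]}}

```text
clock: 13.65
eef_pos: [0.5982, 0.0635, 0.0848]
orientation: [-1.81, -2.02, -0.49]
ft_force: [-1.1, 0.1, -5.7]
width: 0.719
```

```bash
python3 chk.py c7.png 2
```

```text
t13.80 tilt 29.9 side 0.05 yaw 96.4 tcp [0.5982 0.0637 0.0849] lip x' -0.3 y' 52.9 z 55.5 q [-0.31  0.48  1.54  0.49  1.37 -0.58] Fz [-6.7 -5.2] mean -5.95
side white in tray 0 []
scene white in tray 1 []
```

>>> {"api": "servo_tool", "payload": {"steps": [[[0, -0.5, 0.5], [0.012, 0.0011, 0], 0.6], [[0, -0.5, 0.5], [0.012, 0.0011, 0], 0.6], [[0, 0, 0], [0, 0, 0], 0.6], [[0, 0, 0], [0, 0, 0], 0.6]]}}

```text
clock: 14.2
eef_pos: [0.5982, 0.0629, 0.0861]
orientation: [-1.794, -2.004, -0.512]
ft_force: [-0.6, 0.3, -5.1]
width: 0.722
```

```bash
python3 chk.py c8.png 2
```

```text
t14.35 tilt 31.4 side 0.05 yaw 96.5 tcp [0.5982 0.0629 0.0862] lip x' -0.3 y' 52.9 z 55.9 q [-0.32  0.49  1.54  0.51  1.38 -0.6 ] Fz [-7.7 -4.2] mean -5.94
side white in tray 0 []
scene white in tray 0 []
```

View pics/c8.png

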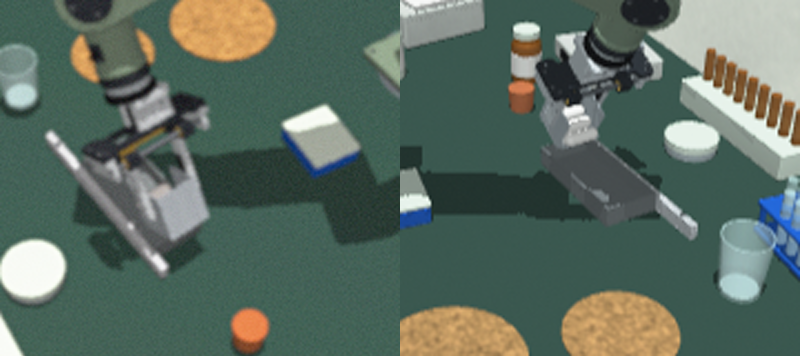

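Tilt 31°: the tray is still empty and now in shadow, and the rods are still in the tin. I'll make the detector depend on height instead of brightness and continue.

```bash
sed -i 's/m=(abs(lx)<.042).*/m=(abs(lx)<.035)\&(abs(ly)<.09)\&(P[...,2]<.032)\&(P[...,2]>.012)/' chk.py; python3 chk.py c8b.png 1
```

```text
t14.45 tilt 31.4 side 0.05 yaw 96.5 tcp [0.5983 0.063  0.0863] lip x' -0.1 y' 52.9 z 56.0 q [-0.32  0.49  1.54  0.51  1.38 -0.6 ] Fz [-5.] mean -4.98
side white in tray 25 [(25, np.float64(25.0), np.float64(32.0))]
scene white in tray 38 [(28, np.float64(23.0), np.float64(26.0))]
```

>>> {"api": "servo_tool", "payload": {"steps": [[[0, -0.5, 0.5], [0.012, 0.0011, 0], 0.6], [[0, -0.5, 0.5], [0.012, 0.0011, 0], 0.6], [[0, 0, 0], [0, 0, 0], 0.6], [[0, 0, 0], [0, 0, 0], 0.6]]}}

```text
clock: 14.85
eef_pos: [0.5988, 0.062, 0.0881]
orientation: [-1.778, -1.988, -0.535]
ft_force: [-0.3, -0.6, -2.9]
width: 0.719
```

```bash
python3 chk.py c9.png 2
```

```text
t15.00 tilt 32.9 side 0.05 yaw 96.6 tcp [0.5989 0.0621 0.0883] lip x' 0.4 y' 52.8 z 57.0 q [-0.33  0.5   1.53  0.53  1.4  -0.62] Fz [-2.9 -2.7] mean -2.79
side white in tray 151 [(142, np.float64(-16.0), np.float64(26.0))]
scene white in tray 166 [(35, np.float64(0.0), np.float64(28.0)), (131, np.float64(-5.0), np.float64(29.0))]
```

```bash
python3 chk.py c10.png 8
```

```text
t15.45 tilt 32.9 side 0.05 yaw 96.6 tcp [0.5986 0.0622 0.088 ] lip x' 0.2 y' 52.9 z 56.8 q [-0.33  0.5   1.53  0.53  1.4  -0.62] Fz [-4.  -4.4 -3.6 -4.1 -3.8 -3.4 -3.5 -3.9] mean -3.84
side white in tray 187 [(186, np.float64(-20.0), np.float64(27.0))]
scene white in tray 177 [(147, np.float64(-15.0), np.float64(29.0)), (28, np.float64(0.0), np.float64(27.0))]
```

View pics/c10.png

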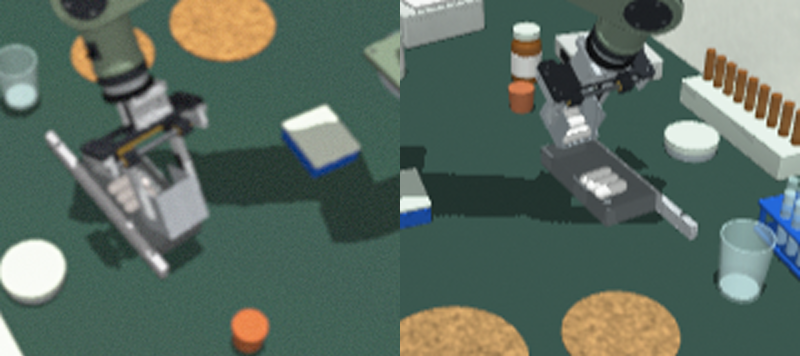

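Rods now lie in the tray (side crop ~(600,183)) and the force suggests three. I'll hold still and zoom in to count.

>>> {"api": "servo_tool", "payload": {"steps": [[[0, 0, 0], [0, 0, 0], 0.6], [[0, 0, 0], [0, 0, 0], 0.6], [[0, 0, 0], [0, 0, 0], 0.6], [[0, 0, 0], [0, 0, 0], 0.6], [[0, 0, 0], [0, 0, 0], 0.6]]}}

```text
clock: 15.95
eef_pos: [0.5986, 0.0622, 0.088]
orientation: [-1.778, -1.989, -0.535]
ft_force: [-0.6, -0.2, -3.4]
width: 0.723
```

```bash
python3 chk.py c11.png 8; python3 - <<'E'
from h import *
a=grab("scene");b=grab("side")
A=cv2.resize(a["img"][180:235,215:285],(400,314),interpolation=2);B=cv2.resize(b["img"][170:235,245:325],(400,325),interpolation=2)[:314]
cv2.imwrite("pics/z.png",np.hstack([A,B])[...,::-1])
E
```

```text
t16.40 tilt 32.9 side 0.05 yaw 96.6 tcp [0.5986 0.0623 0.088 ] lip x' 0.2 y' 52.9 z 56.8 q [-0.33  0.5   1.53  0.53  1.4  -0.62] Fz [-3.7 -3.4 -3.9 -3.9 -3.8 -2.9 -3.6 -3.7] mean -3.61
side white in tray 183 [(183, np.float64(-20.0), np.float64(27.0))]
scene white in tray 179 [(148, np.float64(-15.0), np.float64(28.0)), (29, np.float64(1.0), np.float64(27.0))]
```

View pics/z.png

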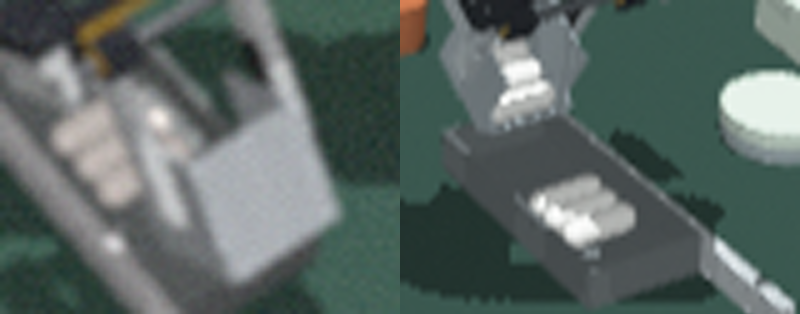

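Exactly three rods lie side by side in the tray (right panel ~(583,208)) and three are in the tin (~(522,75)). It was held still for over 1.5 s. Tipping back and rising.

>>> {"api": "servo_tool", "payload": {"steps": [[[0, 0, 2], [-0.025, -0.002, 0], 0.6], [[0, 1, 3], [-0.045, -0.004, 0], 0.6], [[0, 1, 4], [-0.055, -0.005, 0], 0.6], [[0, 1, 5], [-0.055, -0.005, 0], 0.6], [[0, 1, 5], [-0.055, -0.005, 0], 0.6]]}}

```text
clock: 17.0
eef_pos: [0.5974, 0.065, 0.1064]
orientation: [-1.925, -2.14, -0.319]
ft_force: [-0.8, -0.8, -3.9]
width: 0.719
```

>>> {"api": "servo_tool", "payload": {"steps": [[[0, 1, 6], [-0.055, -0.005, 0], 0.6], [[0, 0, 8], [-0.055, -0.005, 0], 0.6], [[0, 0, 8], [-0.055, -0.005, 0], 0.6], [[0, 0, 10], [-0.055, -0.005, 0], 0.6], [[0, 0, 10], [-0.055, -0.005, 0], 0.6]]}}

```text
clock: 17.5
eef_pos: [0.5952, 0.0692, 0.1519]
orientation: [-2.078, -2.306, -0.04]
ft_force: [-0.5, 0.4, -3.2]
width: 0.723
```

```bash
python3 chk.py c12.png 4;python3 -c "
from h import *
print(sensors.state()['orientation'])"
```

```text
t17.75 tilt 2.7 side 0.01 yaw 96.0 tcp [0.5951 0.0686 0.1505] lip x' -3.2 y' 48.5 z 140.9 q [-0.06  0.31  1.53  0.05  1.32 -0.17] Fz [-3.1 -4.  -3.4 -3.6] mean -3.55
side white in tray 181 [(181, np.float64(-19.0), np.float64(28.0))]
scene white in tray 239 [(239, np.float64(-12.0), np.float64(29.0))]
[-2.07574855 -2.30398488 -0.04131402]
```

>>> {"api": "servo_tool", "payload": {"steps": [[[-3, -10, 0], [-0.025, -0.002, 0], 0.6], [[-6, -20, 0], [-0.02, -0.002, 0], 0.6], [[-8, -28, 0], [0, 0, 0], 0.6], [[-8, -30, 0], [0, 0, 0], 0.6], [[-8, -30, 0], [0, 0, 0], 0.6]]}}

```text
clock: 18.25
eef_pos: [0.5569, -0.056, 0.1463]
orientation: [-2.094, -2.328, 0.019]
ft_force: [0.1, 0.2, -3.6]
width: 0.724
```

>>> {"api": "servo_tool", "payload": {"steps": [[[-8, -30, 0], [0, 0, 0], 0.6], [[-8, -30, 0], [0, 0, 0], 0.6], [[-8, -30, 0], [0, 0, 0], 0.6], [[-8, -30, 0], [0, 0, 0], 0.6], [[-8, -28, 0], [0, 0, 0], 0.6]]}}

```text
clock: 18.75
eef_pos: [0.507, -0.2177, 0.1433]
orientation: [-2.101, -2.317, 0.031]
ft_force: [0.1, 0.0, -4.5]
width: 0.724
```

>>> {"api": "servo_tool", "payload": {"steps": [[[-8, -25, 0], [0, 0, 0], 0.6], [[-7, -22, 0], [0, 0, 0], 0.6], [[-5, -16, 0], [0, 0, 0], 0.6], [[-3, -8, 0], [0, 0, 0], 0.6], [[0, 0, 0], [0, 0, 0], 0.6]]}}

```text
clock: 19.25
eef_pos: [0.4728, -0.3014, 0.1407]
orientation: [-2.114, -2.298, 0.041]
ft_force: [-0.2, 0.4, -4.0]
width: 0.724
```

>>> {"api": "servo_tool", "payload": {"steps": [[[6, -13, 0], [0, 0, 0], 0.6], [[4, -9, 0], [0, 0, 0], 0.6], [[0, 0, 0], [0, 0, 0], 0.6]]}}

```text
clock: 19.55
eef_pos: [0.4832, -0.3241, 0.1402]
orientation: [-2.113, -2.298, 0.041]
ft_force: [0.4, 0.1, -3.5]
width: 0.721
```

```bash
python3 - <<'E'
from h import *
from scipy.spatial.transform import Rotation as Ro
s=sensors.state();R=Ro.from_rotvec(s["orientation"]).as_matrix();print(s["eef_pos"],-R[:,2],np.degrees(np.arctan2(R[1,0],R[0,0])))
z=-R[:,2];print("corrective rotvec",np.cross(z,[0,0,1]))
f=grab("side");P=cloud(f);hsv=cv2.cvtColor(f["img"],cv2.COLOR_RGB2HSV)
w=grab("wrist");P=cloud(w);hsv=cv2.cvtColor(w["img"],cv2.COLOR_RGB2HSV)
m=((hsv[...,0]<22)&(hsv[...,1]>90)&(hsv[...,2]>60)&(abs(P[...,2])<.015)&(abs(P[...,0]-.484)<.1)&(abs(P[...,1]+.328)<.1))
q=P[m]; print(m.sum(),q.min(0),q.max(0)); 
h=cv2.convexHull((q[:,:2]*1000).astype(np.float32))
if len(q)>10: print(cv2.minEnclosingCircle(h))
E
```

```text
[ 0.48320517 -0.32414787  0.14017864] [0.03231364 0.00573331 0.99946133] 94.79790106122198
corrective rotvec [ 0.00573331 -0.03231364  0.        ]
8714 [ 0.40923991 -0.34921646 -0.00222324] [ 0.5598277  -0.25287107  0.00483241]
((484.5452880859375, -327.83740234375), 75.30574798583984)
```

>>> {"api": "servo_tool", "payload": {"steps": [[[1, -2, -10], [0.005, -0.032, 0], 0.6], [[0, 0, -25], [0, 0, 0], 0.6], [[0, 0, -25], [0, 0, 0], 0.6], [[0, 0, -18], [0, 0, 0], 0.6], [[0, 0, -10], [0, 0, 0], 0.6]]}}

```text
clock: 20.15
eef_pos: [0.4873, -0.3231, 0.0527]
orientation: [2.116, 2.315, 0.002]
ft_force: [-0.4, 0.6, -3.4]
width: 0.723
```

```bash
cat > o.py <<'E'
from h import *
from scipy.spatial.transform import Rotation as Ro
s=sensors.state();R=Ro.from_rotvec(s["orientation"]).as_matrix();print(s["clock"],s["eef_pos"],s["ft_force"],np.degrees(np.arctan2(R[1,0],R[0,0])))
z=-R[:,2];print("corrective rotvec",np.cross(z,[0,0,1]))
E
python3 o.py
```

```text
20.15 [ 0.48725513 -0.32305354  0.0526537 ] [-0.44107951  0.62427822 -3.38842687] 95.14843879999864
corrective rotvec [ 0.0028311   0.00493965 -0.        ]
```

>>> {"api": "servo_tool", "payload": {"steps": [[[-3, -3, -6], [0.003, 0.005, 0], 0.6], [[0, 0, -6], [0, 0, 0], 0.6], [[0, 0, -4], [0, 0, 0], 0.6], [[0, 0, 0], [0, 0, 0], 0.6]]}}

```text
clock: 20.55
eef_pos: [0.4845, -0.3252, 0.0355]
orientation: [-2.116, -2.32, -0.0]
ft_force: [-0.2, -0.4, -3.0]
width: 0.724
```

```bash
python3 o.py
```

```text
20.55 [ 0.48447854 -0.32523014  0.03552182] [-0.21727972 -0.42219993 -2.96091725] 95.25732679477322
corrective rotvec [-0.00120162 -0.00124401  0.        ]
```

>>> {"api": "servo_tool", "payload": {"steps": [[[0, -1, -2], [0, 0, 0], 0.6], [[0, 0, -1.5], [0, 0, 0], 0.6], [[0, 0, -1], [0, 0, 0], 0.6]]}}

```text
clock: 20.85
eef_pos: [0.4859, -0.3277, 0.0327]
orientation: [2.116, 2.319, 0.0]
ft_force: [-0.1, 0.7, -3.2]
width: 0.721
```

>>> {"api": "servo_tool", "payload": {"steps": [[[-1, 1, -1.5], [0, 0, 0], 0.6], [[0, 0, -1.5], [0, 0, 0], 0.6], [[0, 0, -1], [0, 0, 0], 0.6]]}}

```text
clock: 21.15
eef_pos: [0.4855, -0.3274, 0.0318]
orientation: [2.115, 2.318, -0.0]
ft_force: [-1.6, 1.5, 2.2]
width: 0.717
```

Contact (weight carried). Release slowly, then rise.

>>> {"api": "servo_tool", "payload": {"steps": [[[0, 0, 0], [0, 0, 0], 0.25], [[0, 0, 0], [0, 0, 0], 0.15], [[0, 0, 0], [0, 0, 0], 0], [[0, 0, 0], [0, 0, 0], 0], [[0, 0, 0], [0, 0, 0], 0]]}}

```text
clock: 21.65
eef_pos: [0.4876, -0.3293, 0.0336]
orientation: [2.11, 2.313, -0.0]
ft_force: [-0.7, -0.3, 0.3]
width: 0.993
```

>>> {"api": "servo_tool", "payload": {"steps": [[[0, 0, 15], [0, 0, 0], 0], [[0, 0, 30], [0, 0, 0], 0], [[0, 0, 40], [0, 0, 0], 0], [[0, 0, 40], [0, 0, 0], 0], [[-15, 30, 30], [0, 0, 0], 0]]}}

```text
clock: 22.15
eef_pos: [0.4694, -0.2979, 0.1911]
orientation: [2.119, 2.318, -0.001]
ft_force: [0.7, 0.5, 0.7]
width: 1.003
```

>>> {"api": "servo_tool", "payload": {"steps": [[[-5, 35, 5], [0, 0, 0], 0], [[-5, 35, 0], [0, 0, 0], 0], [[-5, 35, 0], [0, 0, 0], 0], [[-5, 30, 0], [0, 0, 0], 0], [[0, 0, 0], [0, 0, 0], 0]]}}

```text
clock: 22.65
eef_pos: [0.4517, -0.1603, 0.2109]
orientation: [2.105, 2.3, 0.005]
ft_force: [0.2, 0.7, -0.3]
width: 0.998
```

```bash
python3 tray.py; python3 - <<'E'
from h import *
fs0=np.load("fs.npy",allow_pickle=True).item()
print(sensors.state()["eef_pos"],sensors.state()["clock"])
ims=[]
for n in("scene","side"):
    f=grab(n);ims.append(f["img"]);
    for nm,(bx,zz) in dict(tin=((.42,.55,-.39,-.27),(.062,.08)),stopper=((.55,.64,.2,.29),(.035,.06)),jar=((.6,.7,.3,.41),(.09,.13)),beaker=((.6,.73,-.4,-.27),(.07,.11)),petri=((.75,.87,-.07,.07),(.02,.04)),bottle=((.33,.46,.41,.53),(.05,.2)),tip=((.32,.48,-.54,-.42),(.05,.08))).items():
        o=[]
        for g in(fs0[n],f):
            P=cloud(g).reshape(-1,3)
            q=P[(P[:,0]>bx[0])&(P[:,0]<bx[1])&(P[:,1]>bx[2])&(P[:,1]<bx[3])&(P[:,2]>zz[0])&(P[:,2]<zz[1])]
            o.append(None if len(q)<8 else [np.round(v) for v in cv2.minAreaRect((q[:,:2]*1000).astype(np.float32))])
        print(n,nm,o[0],"->",o[1])
A,B=ims
A=cv2.resize(A[100:260,150:330],(400,356),interpolation=2);B=cv2.resize(B[160:320,190:370],(400,356),interpolation=2)
cv2.imwrite("pics/end.png",np.hstack([A,B])[...,::-1])
E
```

```text
scene -70 62 xmin -93.6 xmax -0.9
scene -51 27 xmin -95.6 xmax -0.2
scene -32 17 xmin -94.7 xmax -3.6
scene -13 29 xmin -94.8 xmax -2.6
scene 6 29 xmin -93.9 xmax -1.6
scene 25 24 xmin -94.8 xmax -0.7
scene 44 24 xmin -94.4 xmax -0.5
scene 63 25 xmin -95.2 xmax -4.0
scene 82 25 xmin -93.7 xmax -0.8
scene 101 27 xmin -94.2 xmax -1.4
scene 120 78 xmin -96.4 xmax -1.8
side -70 64 xmin -98.4 xmax -1.2
side -51 17 xmin -98.2 xmax -8.9
side -32 19 xmin -97.5 xmax -7.8
side -13 18 xmin -98.9 xmax -6.6
side 6 21 xmin -99.4 xmax -0.1
side 25 22 xmin -98.4 xmax -0.1
side 44 18 xmin -98.4 xmax -0.7
side 63 18 xmin -99.4 xmax -0.7
side 82 15 xmin -100.6 xmax -7.7
side 101 13 xmin -98.5 xmax -4.9
side 120 51 xmin -99.5 xmax -7.9
[ 0.45270084 -0.16320424  0.2110087 ] 22.75
scene tin None -> [array([ 489., -332.]), array([72., 71.]), np.float64(7.0)]
scene stopper [array([599., 261.]), array([50., 47.]), np.float64(72.0)] -> [array([598., 261.]), array([49., 47.]), np.float64(51.0)]
scene jar [array([656., 372.]), array([51., 52.]), np.float64(58.0)] -> [array([655., 373.]), array([51., 51.]), np.f
[... 680 characters left out ...]
49.]), np.float64(33.0)] -> [array([599., 256.]), array([51., 37.]), np.float64(68.0)]
side jar [array([649., 368.]), array([54., 43.]), np.float64(67.0)] -> None
side beaker [array([ 671., -320.]), array([74., 69.]), np.float64(41.0)] -> [array([ 671., -320.]), array([72., 70.]), np.float64(34.0)]
side petri [array([809.,  13.]), array([95., 92.]), np.float64(68.0)] -> [array([809.,  13.]), array([96., 93.]), np.float64(8.0)]
side bottle [array([404., 475.]), array([63., 40.]), np.float64(0.0)] -> [array([399., 474.]), array([47., 64.]), np.float64(71.0)]
side tip [array([ 404., -466.]), array([103.,  78.]), np.float64(19.0)] -> [array([ 404., -466.]), array([102.,  78.]), np.float64(19.0)]
```

View pics/end.png

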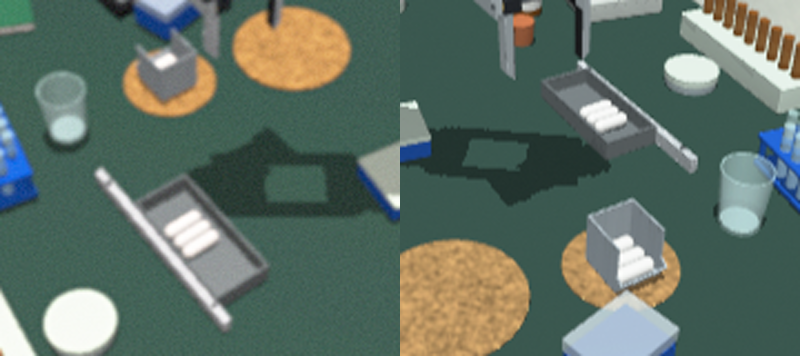

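The final view shows three rods in the tray, flush to the rail. The tin is upright on the small mat with three rods in it, and the bystanders haven't moved. Handing in.

```bash
python3 -c "
from station import env
print(env.sign_off())"
```

```text
the job is handed in; nothing more can be done
None
```

The job is done and handed in at about 23 s on the robot's clock.

- **Tray:** I pushed it home with the open fingers set parallel to the rail. Its near edge measured even along its whole length, to about 2–3 mm of camera noise. The final picture shows it flush to the rail.
- **Pour:** I tipped the tin slowly from about 25 mm above the tray's rim. Three rods rolled out at about 33°, and I held that angle for over 1.5 s. The pictures showed three rods in the tray and three in the tin. The drop in wrist force, about 1.9 N, fits three rods.
- **Tin:** It stands upright on the smaller mat, released, about 2–5 mm from the centre. The two fixed cameras disagreed by about 4 mm on its position.
- **Other things:** The last check showed no stray rods. The scene camera had every bystander within about 2 mm of where it started. The side camera's readings for the jar, stopper and bottle were cut off or shifted. The hand partly blocked that view, so I relied on the scene camera for those three.

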